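# Clamp the glued pendant

### The arm

A 6-joint arm with a two-finger parallel gripper is mounted at the origin on the work surface. World frame = base frame: x ahead of the robot, y to its left, z up, the work surface at z = 0. Lengths are in m, angles in rad, forces in N, time in s.
With the tool pointing down it reaches from about 0.35 to 0.775 m from the base axis. Payload 7.3 kg.
Tool frame: the origin (TCP) lies between the finger pads; the fingertips stand 8 mm ahead of it and the grasp point (between the pads) lies 11 mm behind it (robot.nose_length is the distance from the TCP to the fingertips, in m); z points along the fingers, y is the line along which they close (so a half turn about z gives the same grasp; the last joint's range is limited). The gripper opens to 92 mm and grips with 3 to 60 N. Pads are 19 mm wide; open, the fingers measure 130 mm over their backs; the gripper's body (75 mm by 190 mm) begins 47 mm behind the grasp point.
Start: joints at [-1.296, 0.342, 1.524, -0, 1.275, -0.146], TCP at [0.214, -0.479, 0.197] pointing down, gripper open.
Joint ranges: [-2.53, 2.53], [-0.77, 2.02], [0.04, 2.7], [-1, 4.14], [0.28, 2.66], [-3.11, 3.11]. Speed limits (rad/s): [2.57, 2.57, 3.14, 3.14, 3.14, 3.14].

### API

Orientations are given as [roll, pitch, yaw] about the fixed x, y, z axes, in that order (R = Rz(yaw) Ry(pitch) Rx(roll)).
In Python, from cell import robot gives the robot as it stands. The module is installed in compiled form; this text tells all that it offers.
- The arm moves only by the shell command python3 -m jog 'ROWS' [FORCE]. ROWS is JSON, a list that holds one entry, the list of rows, each a list of 5 numbers: the gripper's target within -1 to 1 (fully open at 1, half-way at 0, shut at -1), then the shift along the tool's x, y, z in m, then the turn about the tool's z in rad. A call has 1 to 5 rows; each row is the pose to reach, as a shift and turn from the pose commanded when the call began, along the tool's axes at that moment; what a row does not reach only later rows make up. A row lasts 1/12 s, in which the tool goes at most 41.7 mm and 7.16 degrees, less where a joint would pass 70% of its speed; a pose out of reach is approached as far as the arm can. A call with a gripper value outside its range is refused whole. The fingers move at their own pace and stop on an object; FORCE is the grip in N (left out, the last holds). Time passes only in rows, so rows that repeat a pose let the fingers close. It gives the time, the measured TCP pose, the force, the opening and the grip force at its end, in the units of the state.
- robot.observe(): the state, without advancing time (a new reading comes with each control period).
- robot.read_camera(name): name is "side" or "top"; returns the picture (420x560x3 uint8, red, green, blue); there is no depth.
- robot.camera_model(name): a dict with "camera_matrix" (3x3 intrinsics, pixels), "dist_coeffs" ([k1, k2, p1, p2, k3] as OpenCV has them; the pictures are not rectified), "position" and "attitude" of the camera in the world. Camera axes: x right, y down, z forward; pixel columns grow to the right and rows downward; lengths in m; the calibration is good to about 2 mm. A picture is of the moment at which its call begins. camera_model takes no time and is no camera call.
- robot.hand_in(): hands the job in; it is judged then, once.
The state is a dict: "time": time; "qpos": joint angles; "qvel": joint speeds; "joint_efforts": joint torques, N m; "tool_pos": TCP position; "tool_rot": TCP orientation; "contact_force": force on the tool from outside, world axes, zero at the start; "torque": the same for the moment, N m; "opening": finger opening in m; "grip_force": force on a finger pad.
Only numpy, scipy, OpenCV 4.12 (cv2) and the standard library are available. Lean on these libraries where they do the work, as an engineer would, in place of code of your own. Each camera call takes 0.05 s, during which the arm holds its last target. There are 200 camera calls.

### The job

Clamp the freshly glued pendant: use a finger to push the clamp strap, the one with the red peg, round over the pendant until it rests against its stop, and then press the orange cam lever fully down so that the pad holds the pendant in its nest. Do not press the lever down before the strap is over, do not lift or dislodge the pendant, and leave the other things on the table where they are.

Things in the scene. Friction and masses are not known exactly. Their poses are not given: they have to be found in the camera images.
- clamp: Plywood board fixed to the table, 150 x 210 mm, top at z = 0.018, carrying the gluing clamp. Origin on the table under the nest's centre; z up, only yaw varies. In its frame: strap pivot at (0, -0.09), closed strap along +y, parked strap roughly along +x; the board spans x -0.095 to 0.055, y -0.125 to 0.085.
- stop (a point): Top centre of the fixed grey stop block, 16 mm square, top at z = 0.054, standing on the board at (-0.0195, 0.064) in the board's frame; the strap's free end comes to rest against it.
- nest (a point): Centre of the nest's floor (z = 0.020). The nest's ring has an inner diameter of 44 mm and rises 6 mm above this floor.
- pivot (a point): On the strap's vertical pivot axis, at the height of the strap's top face (z = 0.053).
- strap (a joint): Swing of the aluminium strap about the vertical pivot, rad, counter-clockwise from above. 0: along the board's +x, off the work; 1.571: along +y over the nest, at the stop (end of travel). Strap 22 mm wide, z = 0.045 to 0.053, reaching 149 mm from the pivot. Stiff (0.1 N m, about 1 N at the peg); stays where it is left.
- peg_top (a point): Centre of the top of the red peg, 12 mm diameter, 40 mm tall, that stands upright on the strap 135 mm from the pivot; it spans z = 0.053 to 0.093. The strap is pushed round by the side of this peg.
- lever (a joint): Orange cam lever on the strap, rad. 0: up, leaning back over the pivot, 35 degrees above level; 0.611: fully down, level along the strap (end of travel). Arm 12 mm wide; its last 24 mm a tab 20 mm wide, 10 mm thick. Stiff (0.12 N m plus the pad's spring: 3 to 6 N pressed 45 mm from the axle); stays where it is left.
- axle (a point): Middle of the lever's axle, on the strap 90 mm from the pivot, z = 0.065; the axle is level and lies across the strap. From here the lever's arm, 72 mm long, runs towards the pivot.
- lever_end (a point): Middle of the free end of the orange lever, 72 mm from its axle; z = 0.106 with the lever up, 0.065 fully down.
- pad: Black rubber pressure pad, 18 mm diameter, under the strap 90 mm from the pivot, straight below the lever's axle; origin at the centre of its underside. With the lever up it hangs at z = 0.036, 4 mm clear of the pendant; with the lever fully down it presses the pendant through a spring (about 5 N).
- pendant: The glued pendant: wooden disc of 40 mm diameter, 8 mm thick, with a brass disc of 33 mm, 4 mm thick on top; loose in the nest. Origin at the centre of its underside.
- spare: A second pendant of the same size with a copper disc, lying loose on the board beside the nest, on the side away from the parked strap; origin at the centre of its underside. Leave alone.
- glue: White glue bottle with a red cap, 34 mm diameter, 95 mm tall, standing on the table past the board's +y end; origin under its centre. Leave alone.
- pliers: Pliers with green handles, 145 mm long, 12 mm thick, lying on the table past the board's -y end; origin on the table under the rivet. Leave alone.
- spray: White and blue spray can with a red cap, 64 mm diameter, 200 mm tall, standing on the table to the left; origin under its centre. Leave alone.
- spool: Brass-coloured wire spool, 52 mm diameter, 52 mm tall, standing on the table to the left; origin under its centre. Leave alone.
- beads: Amber jar of beads with a black cap, 56 mm diameter, 75 mm tall, standing on the table to the left; origin under its centre. Leave alone.
Mind the look-alikes: they are no part of the job. What is shaped like the pendant but black or turquoise is not meant.

How it is judged:
On the way, in this order (a step that is already met when the one before it is completed fails the run):
1. the strap is over the pendant, at its stop, with the lever still up (value of joint strap above 1.49 rad and value of joint lever below 0.25 rad), for 0.2 s.
2. the lever is pressed fully down with the strap over (value of joint lever above 0.56 rad and value of joint strap above 1.47 rad), for 0.2 s.
At the end, for the whole second after the job is handed in: The strap is at its stop (joint above 1.47 of 1.571 rad), the lever down (above 0.56 of 0.611 rad), the pad presses the pendant with more than 2 N, the pendant lies at rest, flat in its nest (within 6 mm of its centre, not raised by 3 mm), and every other loose thing is within 20 mm of where it was (all of step 2 and contact force between pad and pendant above 2 N and horizontal distance between pendant and nest below 0.006 m and z of pendant in the frame of nest below 0.003 m and angle between pendant's own z axis and vertical below 0.1 rad and linear speed of pendant below 0.02 m/s and distance of each of spare, glue, pliers, spray, spool, beads from where it was at the start of the episode below 0.02 m); the robot touches nothing.
It fails at once if the lever is pressed down before the strap is over the pendant (value of joint lever above 0.35 rad and value of joint strap below 1.4 rad).
It fails at once if the pendant is lifted or dislodged from its nest (distance between pendant and nest above 0.012 m).
It fails at once if another thing is lifted, carried or knocked away (20 mm or more) (distance of any of spare, glue, pliers, spray, spool, beads from where it was at the start of the episode above 0.02 m).
It also fails if it takes over 45 s, if anything falls off the work surface, if the arm or the gripper's body presses on something with over 40 N, if the wrist force passes 120 N, or if a joint passes its speed limit or range.

## Working session

There is one attempt and no reset: what is moved stays moved. The work goes in short steps, Python scripts to look and compute and a shell command to move; the robot and the scene stay as the last step left them, time stands still between calls to the robot, and variables do not carry over. Pictures are saved under pics/ and viewed, at most 10 in all, crops included, and the job is handed in when it is done.

```bash
mkdir -p pics
python3 - <<'E'
from cell import robot
import cv2
for n in("top","side"):
    cv2.imwrite(f"pics/{n}0.png",robot.read_camera(n)[:,:,::-1])
    m=robot.camera_model(n);print(n,m)
s=robot.observe();print(s["time"],s["tool_pos"],s["tool_rot"],s["contact_force"])
E
```

```text
top {'camera_matrix': array([[405.81747308,   0.        , 277.94234088],
       [  0.        , 405.81747308, 208.86549139],
       [  0.        ,   0.        ,   1.        ]]), 'dist_coeffs': array([-0.04720561,  0.        ,  0.        ,  0.        ,  0.        ]), 'position': array([0.42651396, 0.11843742, 0.8835176 ]), 'attitude': array([-2.99224881,  0.01681796, -1.58537124])}
side {'camera_matrix': array([[534.12063857,   0.        , 273.66352567],
       [  0.        , 534.12063857, 211.46547114],
       [  0.        ,   0.        ,   1.        ]]), 'dist_coeffs': array([0.05114449, 0.        , 0.        , 0.        , 0.        ]), 'position': array([-0.30788877, -0.68807068,  0.77795251]), 'attitude': array([-2.10100792e+00, -1.15936520e-03, -8.08874043e-01])}
0.1 [ 0.21437129 -0.47881105  0.1967271 ] [-3.14026607e+00 -2.15210706e-04  4.20793604e-01] [ 0.33928326 -0.09395644 -0.3287989 ]
```

View pics/top0.png

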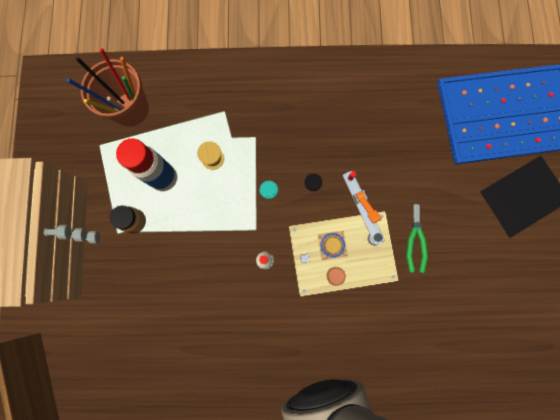

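View pics/side0.png

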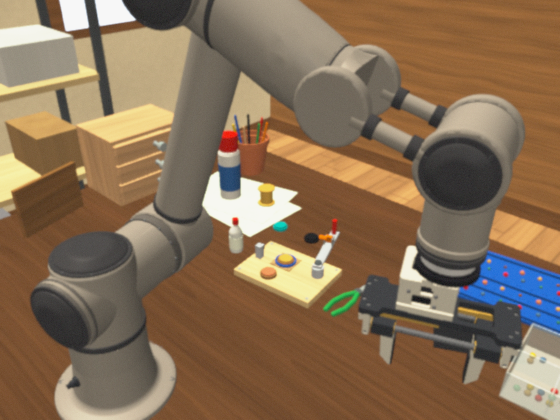

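```bash
cat > h.py <<'E'
import numpy as np,cv2
from scipy.spatial.transform import Rotation as R
from cell import robot
def px2w(name,uv,z):
    m=robot.camera_model(name);u=cv2.undistortPoints(np.float64([[uv]]),m["camera_matrix"],m["dist_coeffs"])[0,0]
    d=R.from_euler("xyz",m["attitude"]).as_matrix()@[*u,1.];p=np.array(m["position"]);return p+d*(z-p[2])/d[2]
def w2px(name,P):
    m=robot.camera_model(name);r=R.from_euler("xyz",m["attitude"]).as_matrix().T
    return cv2.projectPoints(np.float64([P]),cv2.Rodrigues(r)[0],-r@np.array(m["position"]),m["camera_matrix"],m["dist_coeffs"])[0].ravel()
def crop(name,box,k,f):
    a=robot.read_camera(name)[:,:,::-1];x0,y0,x1,y1=box
    cv2.imwrite(f,cv2.resize(a[y0:y1,x0:x1],None,fx=k,fy=k,interpolation=cv2.INTER_CUBIC))
E
python3 - <<'E'
from h import *
crop("top",(280,160,410,300),4,"pics/c1.png")
for n,uv,z in(("nest",(333,245),.03),("pivot",(376,238.5),.055),("peg",(351.5,174.5),.093),("stop",(305,258),.054)):print(n,px2w("top",uv,z))
E
```

```text
nest [0.47656269 0.01658827 0.03      ]
pivot [ 0.48682541 -0.06861623  0.055     ]
peg [ 0.61240935 -0.01762613  0.093     ]
stop [0.44974371 0.07711396 0.054     ]
```

View pics/c1.png

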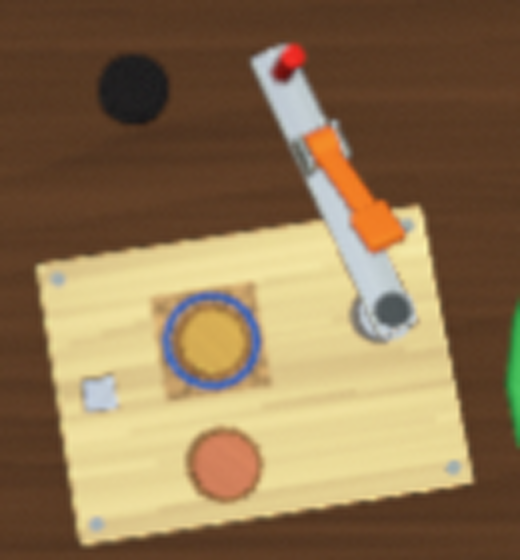

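```bash
cat >> h.py <<'E'
from scipy.optimize import least_squares
L=[((.055,.085,.018),(38,265)),((.055,-.125,.018),(422,206)),((-.095,-.125,.018),(473,483)),((-.095,.085,.018),(82,545)),((0,0,.026),(212,341)),((-.0195,.064,.054),(99,390))]
def tow(p,b): 
    c,s=np.cos(b[2]),np.sin(b[2]);return np.array([b[0]+c*p[0]-s*p[1],b[1]+s*p[0]+c*p[1],p[2]])
def tob(p,b):
    c,s=np.cos(b[2]),np.sin(b[2]);d=np.array(p[:2])-b[:2];return np.array([c*d[0]+s*d[1],-s*d[0]+c*d[1]])
full=lambda c:np.array(c)/4+[280,160]-.375
fit=lambda b:np.concatenate([w2px("top",tow(p,b))-full(c) for p,c in L])
B=least_squares(fit,[.476,.017,.0]).x
def strap(r,t,z): return tow((r*np.cos(t),-.09+r*np.sin(t),z),B)
E
python3 - <<'E'
from h import *
print(B,fit(B).round(1))
p=px2w("top",full((294,55)),.093);q=tob(p,B)-[0,-.09];t=np.arctan2(q[1],q[0]);print("peg",p,np.hypot(*q),t)
print("pivot",strap(0,0,.053))
for a in np.linspace(t,np.pi/2,8):print(round(a,3),strap(.135,a,.09).round(4), "heading",a+B[2])
print("axle",strap(.09,np.pi/2,.065),"leverend",strap(.018,np.pi/2,.065), "up end", strap(.031,np.pi/2,.106))
E
```

```text
[0.47764084 0.016828   0.13345357] [-0.3 -0.5  0.1 -0.3  0.4  0.2 -0.5 -0.   0.  -0.3  0.4  0.9]
peg [ 0.61465212 -0.02096556  0.093     ] 0.13519103526865395 0.25661135282651815
pivot [ 0.48961604 -0.07237175  0.053     ]
0.257 [ 0.6145 -0.021   0.09  ] heading 0.39006492542180465
0.444 [0.6027 0.0014 0.09  ] heading 0.5778056359887158
0.632 [0.587  0.0212 0.09  ] heading 0.7655463465556271
0.82 [0.5678 0.0377 0.09  ] heading 0.9532870571225383
1.008 [0.5459 0.0504 0.09  ] heading 1.1410277676894496
1.195 [0.522  0.0587 0.09  ] heading 1.3287684782563607
1.383 [0.4969 0.0624 0.09  ] heading 1.5165091888232718
1.571 [0.4717 0.0614 0.09  ] heading 1.7042498993901831
axle [0.47764084 0.016828   0.065     ] leverend [ 0.487221  -0.0545318  0.065    ] up end [ 0.48549125 -0.04164739  0.106     ]
```

```bash
cat >> h.py <<'E'
def rel(P,yaw,pose=None):
    s=robot.observe();p,r=pose or (s["tool_pos"],s["tool_rot"])
    M=R.from_euler("xyz",r).as_matrix();d=M.T@(np.array(P)-p)
    return [*d.round(4),round(-(yaw-r[2]),4)]
def push(a,z=.078,off=.025,r=.137): # tool pose pushing the peg at strap angle a
    h=a+B[2];return strap(r,a,z)-off*np.array([-np.sin(h),np.cos(h),0]),h
def pegang(uv):
    q=tob(px2w("top",uv,.093),B)-[0,-.09];return np.arctan2(q[1],q[0]),np.hypot(*q)
E
python3 - <<'E'
from h import *
P,y=push(.257,.15,.055);print(P,y,rel(P,y))
print("glue",px2w("top",(265,260),.095),"spray",px2w("top",(132,150),.2))
E
python3 -m jog '[[[-1,0,0,0,0],[-1,0,0,0,0]]]' 20
```

```text
[ 0.63723838 -0.07108897  0.15      ] 0.3904535725952865 [np.float64(0.5525), np.float64(-0.1994), np.float64(0.0471), np.float64(0.0304)]
glue [0.44593267 0.15641823 0.095     ] spray [0.6390264  0.38456933 0.2       ]
time: 0.32
tool_pos: [0.2145, -0.4791, 0.1971]
tool_rot: [-3.141, -0.0, 0.421]
contact_force: [-1.0, -0.7, 0.5]
opening: 0.0828
grip_force: 0.0
```

```bash
python3 -m jog '[[[-1,0.035,-0.012,0,0],[-1,0.07,-0.025,0,0],[-1,0.105,-0.038,0,0],[-1,0.14,-0.05,0,0.02],[-1,0.175,-0.063,0,0.03]]]'
python3 -m jog '[[[-1,0.037,-0.0135,0,0],[-1,0.074,-0.027,0,0],[-1,0.111,-0.04,0,0],[-1,0.148,-0.054,0,0],[-1,0.185,-0.067,0,0]]]'
python3 - <<'E'
from h import *
P,y=push(.257,.15,.055);print(rel(P,y))
E
```

```text
time: 0.73
tool_pos: [0.3494, -0.349, 0.1974]
tool_rot: [3.141, -0.0, 0.389]
contact_force: [0.3, -0.5, 0.2]
opening: 0.0495
grip_force: 0.0
time: 1.15
tool_pos: [0.4952, -0.2161, 0.1975]
tool_rot: [3.141, -0.0, 0.391]
contact_force: [0.6, -1.9, 0.2]
opening: 0.0165
grip_force: 0.0
[np.float64(0.1866), np.float64(-0.08), np.float64(0.0474), np.float64(0.0004)]
```

```bash
python3 -m jog '[[[-1,0.035,-0.015,0,0],[-1,0.075,-0.03,0.01,0],[-1,0.11,-0.05,0.02,0],[-1,0.15,-0.065,0.035,0],[-1,0.183,-0.078,0.047,0]]]'
python3 -m jog '[[[-1,0,0,0,0],[-1,0,0,0,0]]]'
python3 - <<'E'
from h import *
P,y=push(.257,.078,.055);print(rel(P,y))
crop("top",(280,110,410,250),4,"pics/c2.png")
E
```

```text
time: 1.57
tool_pos: [0.6338, -0.0751, 0.1504]
tool_rot: [3.141, -0.0, 0.391]
contact_force: [-0.1, -1.1, -0.2]
opening: 0.0006
grip_force: 0.0
time: 1.73
tool_pos: [0.6327, -0.0749, 0.1487]
tool_rot: [-3.14, 0.003, 0.394]
contact_force: [-0.9, -0.3, 0.4]
opening: 0.0005
grip_force: 0.0
[np.float64(0.0059), np.float64(-0.0016), np.float64(0.0707), np.float64(0.0038)]
```

View pics/c2.png

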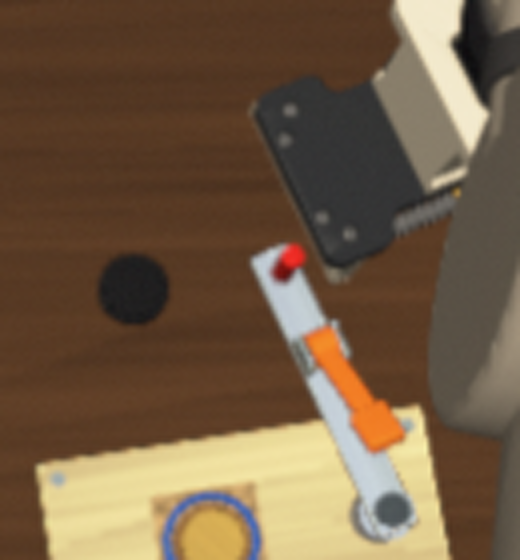

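Run:
```python
from h import *
s=robot.observe();M=R.from_euler("xyz",s["tool_rot"]).as_matrix();p=s["tool_pos"]
for v in((0,0,0),(0,-.019,0),(-.04,-.095,-.06),(.04,-.095,-.06),(0,.019,.008),(0,-.019,.008)):print(v,((w2px("top",p+M@np.array(v))-[280,110])*4).round())
crop("side",(230,170,430,320),4,"pics/s2.png")
```

```text
(0, 0, 0) [430. 186.]
(0, -0.019, 0) [393. 202.]
(-0.04, -0.095, -0.06) [304. 317.]
(0.04, -0.095, -0.06) [225. 150.]
(0, 0.019, 0.008) [462. 175.]
(0, -0.019, 0.008) [389. 206.]
```

View pics/s2.png

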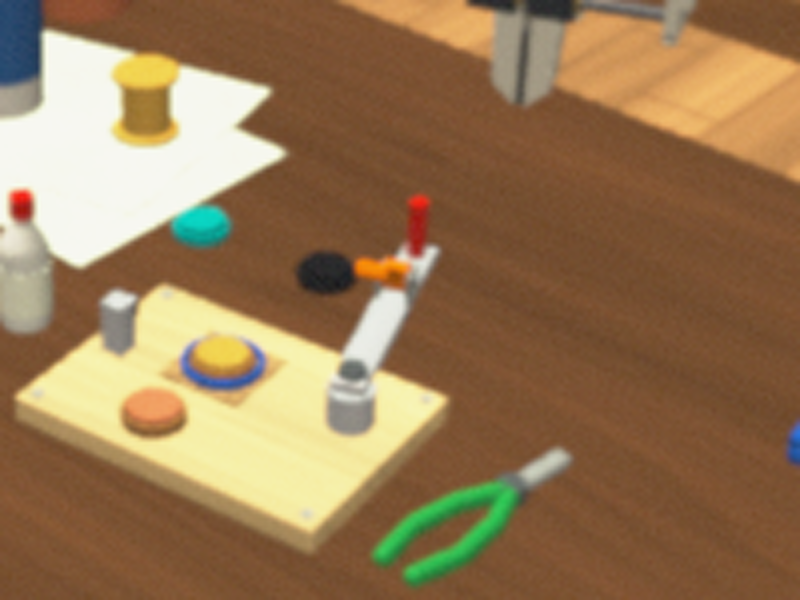

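```bash
python3 -m jog '[[[-1,0.002,0,0.025,0],[-1,0.004,0,0.05,0],[-1,0.006,-0.001,0.07,0.004],[-1,0.006,-0.001,0.071,0.004],[-1,0.006,-0.001,0.071,0.004]]]'
python3 -m jog '[[[-1,0,-0.006,0,0],[-1,0,-0.012,0,0],[-1,0,-0.018,0,0],[-1,0,-0.024,0,0],[-1,0,-0.024,0,0]]]'
python3 - <<'E'
from h import *
P,y=push(.257);s=robot.observe();print(rel(P,y),s["contact_force"])
pose=(P,[np.pi,0,y])
# per-call plan: 5 steps of 0.06 rad
for k in range(5):
    for j in range(1,6):
        print(k,[float(v) for v in rel(*push(.257+.27*k+.054*j),(push(.257+.27*k)[0],[np.pi,0,push(.257+.27*k)[1]]))])
    if k==0:break
E
```

```text
time: 2.25
tool_pos: [0.6369, -0.0749, 0.08]
tool_rot: [-3.141, 0.001, 0.385]
contact_force: [-0.9, 0.2, 0.7]
opening: 0.0005
grip_force: 0.0
time: 2.67
tool_pos: [0.6284, -0.05, 0.0807]
tool_rot: [3.141, -0.001, 0.388]
contact_force: [0.4, 0.3, -1.0]
opening: 0.0
grip_force: 0.0
[np.float64(0.0001), np.float64(-0.0071), np.float64(0.0027), np.float64(-0.0024)] [ 0.41915333  0.29781454 -1.0287686 ]
0 [0.0011, -0.0074, -0.0, -0.054]
0 [0.0019, -0.0149, -0.0, -0.108]
0 [0.0022, -0.0224, -0.0, -0.162]
0 [0.0022, -0.0299, -0.0, -0.216]
0 [0.0017, -0.0374, -0.0, -0.27]
```

```bash
python3 -m jog '[[[-1,0,-0.004,0.001,0],[-1,0,-0.007,0.002,0],[-1,0.001,-0.0144,0.002,-0.054],[-1,0.002,-0.022,0.002,-0.108],[-1,0.002,-0.0294,0.002,-0.162]]]'
python3 -m jog '[[[-1,0.001,-0.0074,0,-0.054],[-1,0.002,-0.015,0,-0.108],[-1,0.002,-0.0224,0,-0.162],[-1,0.002,-0.03,0,-0.216],[-1,0.002,-0.0374,0,-0.27]]]'
python3 - <<'E'
from h import *
crop("top",(270,130,400,270),4,"pics/c3.png")
print(rel(*push(.689)))
E
```

```text
time: 3.08
tool_pos: [0.6193, -0.0231, 0.0775]
tool_rot: [-3.142, 0.0, 0.551]
contact_force: [0.1, -0.5, -0.7]
opening: 0.0004
grip_force: 0.0
time: 3.5
tool_pos: [0.6013, 0.0099, 0.0776]
tool_rot: [-3.142, 0.0, 0.821]
contact_force: [-0.2, -0.0, 0.5]
opening: 0.0002
grip_force: 0.0
[np.float64(0.0004), np.float64(0.0005), np.float64(-0.0005), np.float64(0.003)]
```

View pics/c3.png

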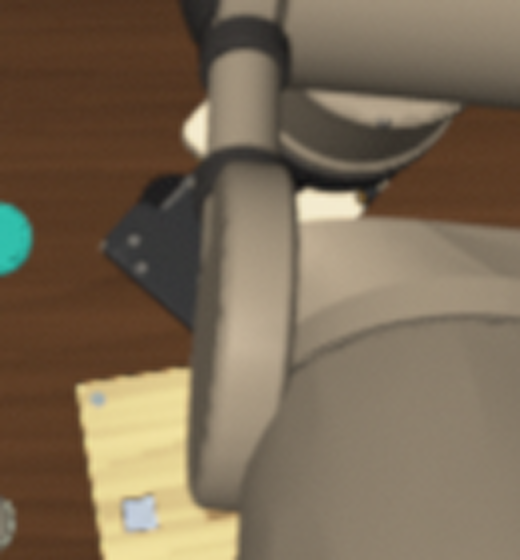

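Run:
```python
from h import *
crop("side",(230,150,430,300),4,"pics/s3.png")
```

```text
(no output)
```

View pics/s3.png

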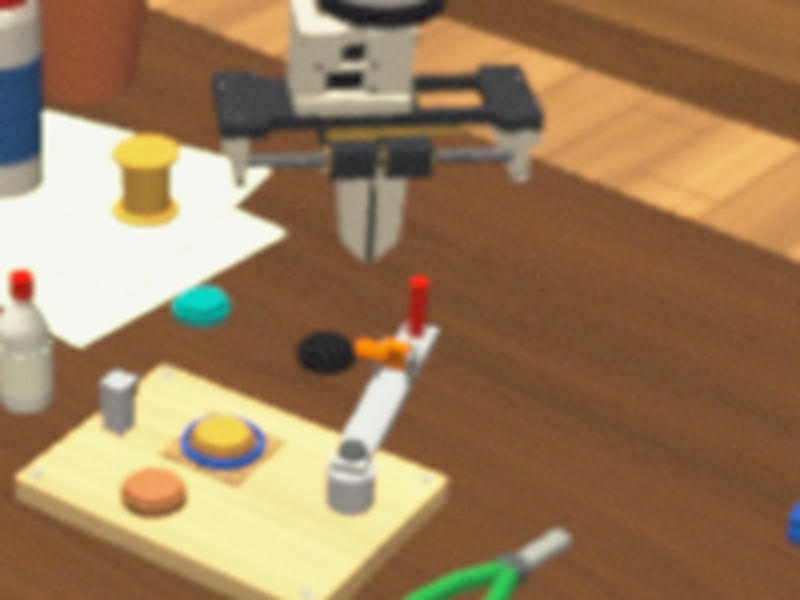

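Run:
```python
from h import *
f=lambda P:((w2px("side",P)-[230,150])*4).round()
s=robot.observe();M=R.from_euler("xyz",s["tool_rot"]).as_matrix();p=s["tool_pos"]
print("tip",f(p+M@[0,0,.008]),"peg",f(strap(.135,.257,.093)),f(strap(.135,.257,.053)),"pivot",f(strap(0,0,.053)),"nest",f(tow((0,0,.026),B)),"stop",f(tow((-.0195,.064,.054),B)))
r=s["tool_pos"];print(np.array(s["qpos"]))
```

```text
tip [368. 301.] peg [423. 279.] [419. 334.] pivot [356. 452.] nest [227. 437.] stop [122. 378.]
[-1.10163315e-01  5.91457461e-01  1.46394102e+00  1.25989871e-04
  1.08689405e+00  6.40167684e-01]
```

Run:
```python
from h import *
print(robot.nose_length)
P=np.array([.6327,-.0749,.1487])
for d in(.008,-.02,-.03):
  print(d,((w2px("side",P-[0,0,d])-[230,170])*4).round(),((w2px("side",robot.observe()["tool_pos"]-[0,0,d])-[230,150])*4).round())
P=np.array([.21437,-.4788,.1967])
for y in(-.056,.056):
  q=P+R.from_euler("xyz",[np.pi,0,.42]).as_matrix()@[0,y,.008];print(w2px("side",q))
```

```text
0.008
0.008 [519. 152.] [368. 301.]
-0.02 [523. 111.] [370. 263.]
-0.03 [524.  96.] [371. 249.]
[383.12254762 376.60684238]
[466.50914478 398.97376895]
```

Run:
```python
from h import *
print(rel(*push(.257,.098,.06)))
```

```text
[np.float64(-0.037), np.float64(0.0866), np.float64(-0.0204), np.float64(0.43)]
```

```bash
python3 -m jog '[[[-1,0,0,-0.02,0],[-1,-0.009,0.022,-0.02,0.11],[-1,-0.018,0.044,-0.02,0.22],[-1,-0.028,0.066,-0.02,0.33],[-1,-0.037,0.087,-0.02,0.43]]]'
python3 -m jog '[[[-1,0,0,0,0],[-1,0,0,0.015,0],[-1,0,0,0.03,0],[-1,0,0,0.045,0],[-1,0,0,0.045,0]]]'
python3 - <<'E'
from h import *
print(rel(*push(.257,.053,.06)))
crop("side",(230,150,430,300),4,"pics/s4.png")
P=robot.observe()["tool_pos"]
for d in(.008,-.02):print(((w2px("side",P-[0,0,d])-[230,150])*4).round())
E
```

```text
time: 4.02
tool_pos: [0.6405, -0.0785, 0.0979]
tool_rot: [3.141, -0.0, 0.381]
contact_force: [0.4, 1.0, 0.4]
opening: 0.0
grip_force: 0.0
time: 4.43
tool_pos: [0.6377, -0.0765, 0.0494]
tool_rot: [-3.138, 0.005, 0.388]
contact_force: [-0.5, 0.1, -0.5]
opening: 0.0007
grip_force: 0.0
[np.float64(0.0016), np.float64(-0.0002), np.float64(-0.0036), np.float64(-0.0021)]
[513. 366.]
[517. 328.]
```

View pics/s4.png

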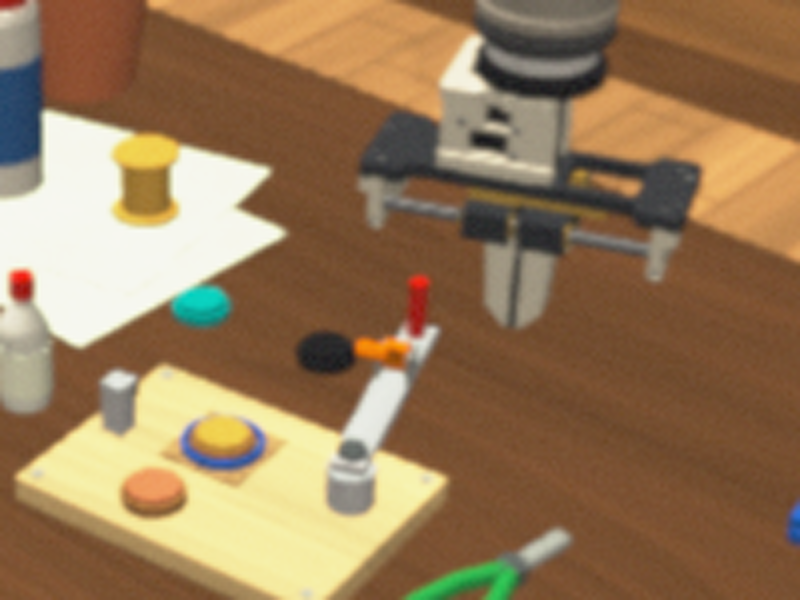

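```bash
python3 -m jog '[[[-1,0.001,-0.008,-0.002,0],[-1,0.001,-0.017,-0.002,0],[-1,0.001,-0.026,-0.002,0],[-1,0.001,-0.035,-0.002,0],[-1,0.002,-0.0425,-0.002,-0.054]]]'
python3 -m jog '[[[-1,0.001,-0.0074,0,-0.054],[-1,0.002,-0.015,0,-0.108],[-1,0.002,-0.0224,0,-0.162],[-1,0.002,-0.03,0,-0.216],[-1,0.002,-0.0374,0,-0.27]]]'
python3 - <<'E'
from h import *
print(rel(*push(.581,.053)))
crop("side",(230,150,430,300),4,"pics/s5.png")
E
```

```text
time: 4.9
tool_pos: [0.6252, -0.0354, 0.0555]
tool_rot: [3.141, -0.001, 0.443]
contact_force: [0.3, 0.0, 0.3]
opening: 0.0002
grip_force: 0.0
time: 5.32
tool_pos: [0.6113, -0.0012, 0.0555]
tool_rot: [3.14, -0.001, 0.716]
contact_force: [-0.6, -1.2, -0.0]
opening: 0.0002
grip_force: 0.4
[np.float64(-0.0016), np.float64(-0.001), np.float64(0.0025), np.float64(0.0018)]
```

View pics/s5.png

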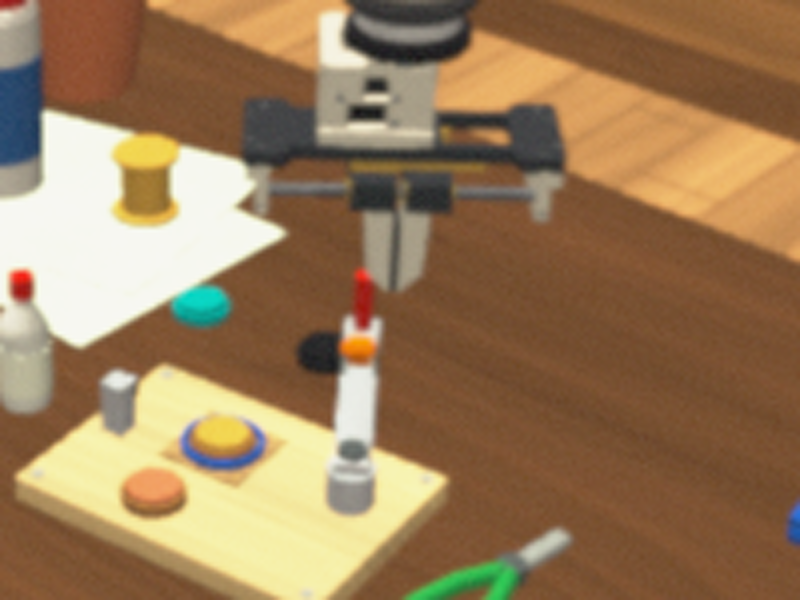

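```bash
cat >> h.py <<'E'
def strap_angle():
    a=robot.read_camera("side").astype(int);y0,x0=200,250
    c=a[y0:320,x0:400];m=((c[...,0]>130)&(c[...,1]<60)&(c[...,2]<60)).astype(np.uint8)
    n,l,st,ce=cv2.connectedComponentsWithStats(m);i=[k for k in range(1,n) if st[k,4]>8]
    out=[]
    for k in i:
        uv=ce[k]+[x0,y0];A=np.linspace(0,1.6,321)
        D=[np.linalg.norm(w2px("side",strap(.135,t,.073))-uv) for t in A];j=int(np.argmin(D));out.append((A[j].round(3),round(D[j],1),int(st[k,4])))
    return out
E
python3 -c "from h import *;print(strap_angle())"
python3 -m jog '[[[-1,0,-0.0074,0.001,-0.054],[-1,0.001,-0.015,0.002,-0.108],[-1,0.001,-0.0224,0.002,-0.162],[-1,0.001,-0.03,0.002,-0.216],[-1,0.001,-0.0374,0.002,-0.27]]]'
python3 -c "from h import *;print(strap_angle(),rel(*push(.851,.053)))"
```

```text
[(np.float64(0.55), np.float64(1.0), 46)]
time: 5.83
tool_pos: [0.5888, 0.0271, 0.0541]
tool_rot: [3.138, -0.002, 0.984]
contact_force: [0.9, -0.3, 3.9]
opening: 0.0008
grip_force: 1.7
[(np.float64(0.8), np.float64(1.2), 51)] [np.float64(-0.0008), np.float64(-0.0009), np.float64(0.0008), np.float64(0.0031)]
```

```bash
python3 -m jog '[[[-1,0,-0.0074,0,-0.054],[-1,0.001,-0.015,0,-0.108],[-1,0.001,-0.0224,0,-0.162],[-1,0.001,-0.03,0,-0.216],[-1,0.001,-0.0374,0,-0.27]]]'
python3 -c "from h import *;print(strap_angle(),rel(*push(1.121,.053)))"
```

```text
time: 6.3
tool_pos: [0.5578, 0.0485, 0.0535]
tool_rot: [3.139, -0.001, 1.253]
contact_force: [0.9, -0.4, 1.6]
opening: 0.0004
grip_force: 1.0
[(np.float64(1.075), np.float64(1.0), 56)] [np.float64(0.0007), np.float64(-0.0005), np.float64(0.0002), np.float64(0.002)]
```

```bash
python3 -m jog '[[[-1,0.001,-0.0074,0,-0.054],[-1,0.002,-0.015,0,-0.108],[-1,0.002,-0.0224,0,-0.162],[-1,0.002,-0.03,0,-0.216],[-1,0.002,-0.0374,0,-0.27]]]'
python3 -m jog '[[[-1,0.001,-0.005,0,-0.036],[-1,0.001,-0.01,0,-0.072],[-1,0.002,-0.015,0,-0.108],[-1,0.002,-0.018,0,-0.13],[-1,0.002,-0.018,0,-0.13]]]'
python3 -c "from h import *;print(strap_angle(),rel(*push(1.571,.053)))"
```

```text
time: 6.77
tool_pos: [0.5227, 0.0619, 0.0532]
tool_rot: [3.14, -0.0, 1.522]
contact_force: [1.7, 0.4, 1.0]
opening: 0.0004
grip_force: 0.8
time: 7.18
tool_pos: [0.5042, 0.0647, 0.053]
tool_rot: [3.141, 0.0, 1.651]
contact_force: [1.0, 0.5, 1.2]
opening: 0.0006
grip_force: 0.5
[(np.float64(1.49), np.float64(1.6), 48)] [np.float64(0.0028), np.float64(-0.0082), np.float64(-0.0), np.float64(-0.0539)]
```

```bash
python3 -m jog '[[[-1,0.001,-0.003,0,-0.03],[-1,0.002,-0.006,0,-0.05],[-1,0.002,-0.009,0,-0.05],[-1,0.002,-0.011,0,-0.05],[-1,0.002,-0.011,0,-0.05]]]'
python3 -c "from h import *;print(strap_angle())"
python3 -m jog '[[[-1,0,-0.001,0,0],[-1,0,-0.002,0,0],[-1,0,-0.003,0,0],[-1,0,-0.003,0,0]]]'
python3 -c "from h import *;print(strap_angle())"
```

```text
time: 7.65
tool_pos: [0.4928, 0.0658, 0.0527]
tool_rot: [-3.141, -0.0, 1.702]
contact_force: [-0.7, -0.1, 1.4]
opening: 0.0008
grip_force: 0.3
[(np.float64(1.57), np.float64(1.6), 51)]
time: 8.03
tool_pos: [0.4904, 0.0654, 0.0528]
tool_rot: [3.141, 0.0, 1.703]
contact_force: [1.3, -0.2, 1.4]
opening: 0.0005
grip_force: 0.7
[(np.float64(1.585), np.float64(1.8), 58)]
```

```bash
python3 -m jog '[[[-1,0,-0.001,0,0],[-1,0,-0.002,0,0],[-1,0,-0.002,0,0]]]'
python3 -m jog '[[[-1,0,-0.001,0,0],[-1,0,-0.002,0,0],[-1,0,-0.002,0,0]]]'
python3 -c "from h import *;print(strap_angle())"
```

```text
time: 8.33
tool_pos: [0.4895, 0.0652, 0.0532]
tool_rot: [3.139, 0.0, 1.703]
contact_force: [4.8, 1.6, 0.3]
opening: 0.0008
grip_force: 2.0
time: 8.58
tool_pos: [0.4888, 0.065, 0.0537]
tool_rot: [3.136, 0.001, 1.702]
contact_force: [7.3, 2.3, 1.8]
opening: 0.0005
grip_force: 3.1
[(np.float64(1.585), np.float64(1.7), 56)]
```

```bash
python3 -m jog '[[[-1,0,0.01,0,0],[-1,0,0.025,0,0],[-1,0,0.025,-0.03,0],[-1,0,0.025,-0.06,0],[-1,0,0.025,-0.06,0]]]'
python3 - <<'E'
from h import *
print(strap_angle(),rel(strap(.038,np.pi/2,.112),np.pi/2+B[2]))
E
```

```text
time: 9.05
tool_pos: [0.5134, 0.0682, 0.1171]
tool_rot: [3.135, 0.001, 1.703]
contact_force: [0.8, -1.1, 0.1]
opening: 0.0002
grip_force: 0.0
[(np.float64(1.585), np.float64(1.8), 58)] [np.float64(-0.0983), np.float64(-0.041), np.float64(0.0029), np.float64(-0.0014)]
```

```bash
python3 -m jog '[[[-1,-0.025,-0.01,0,0],[-1,-0.05,-0.02,0,0],[-1,-0.075,-0.03,0,0],[-1,-0.098,-0.041,0,0],[-1,-0.098,-0.041,0,0]]]'
python3 - <<'E'
from h import *
print(rel(strap(.038,np.pi/2,.095),np.pi/2+B[2]),strap_angle())
crop("side",(230,170,430,320),4,"pics/s6.png")
E
```

```text
time: 9.52
tool_pos: [0.4809, -0.0373, 0.1116]
tool_rot: [-3.138, 0.0, 1.7]
contact_force: [0.2, -0.6, -0.2]
opening: 0.0005
grip_force: 0.0
[np.float64(0.0021), np.float64(0.004), np.float64(0.0166), np.float64(-0.0042)] [(np.float64(1.58), np.float64(1.8), 58)]
```

View pics/s6.png

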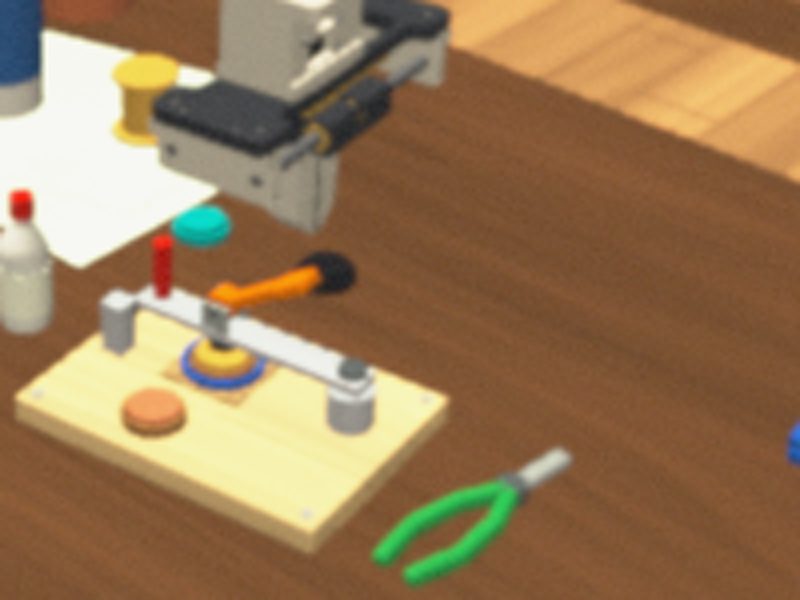

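```bash
python3 -m jog '[[[-1,0.001,0.003,0.005,0],[-1,0.002,0.004,0.012,0],[-1,0.002,0.004,0.018,0],[-1,0.002,0.004,0.024,0],[-1,0.002,0.004,0.03,0]]]'
python3 -c "from h import *;print(rel(strap(.038,np.pi/2,.05),np.pi/2+B[2]))"
```

```text
time: 10.03
tool_pos: [0.4868, -0.0312, 0.0817]
tool_rot: [-3.141, -0.0, 1.704]
contact_force: [0.5, -0.5, -0.1]
opening: 0.0003
grip_force: 0.0
[np.float64(-0.0032), np.float64(-0.0026), np.float64(0.0317), np.float64(-0.0004)]
```

```bash
python3 -m jog '[[[-1,-0.003,-0.002,0.003,0],[-1,-0.003,-0.002,0.006,0],[-1,-0.003,-0.002,0.009,0],[-1,-0.003,-0.002,0.012,0]]]'
python3 -m jog '[[[-1,0,0,0.004,0],[-1,0,0,0.008,0],[-1,0,0,0.012,0]]]'
python3 -c "from h import *;print(strap_angle(),rel(strap(.038,np.pi/2,.05),np.pi/2+B[2]))"
```

```text
time: 10.37
tool_pos: [0.486, -0.0356, 0.0709]
tool_rot: [3.14, 0.001, 1.703]
contact_force: [0.2, -2.1, 2.5]
opening: 0.0003
grip_force: 1.4
time: 10.62
tool_pos: [0.4854, -0.035, 0.0584]
tool_rot: [3.141, -0.0, 1.703]
contact_force: [-0.5, -0.3, 1.9]
opening: 0.0003
grip_force: 0.8
[(np.float64(1.6), np.float64(0.9), 45)] [np.float64(0.0002), np.float64(-0.0004), np.float64(0.0077), np.float64(-0.0016)]
```

Contact; keep pressing until the force rises at the end of travel.

```bash
python3 -m jog '[[[-1,0,0,0.003,0],[-1,0,0,0.006,0],[-1,0,0,0.008,0]]]'
python3 -m jog '[[[-1,0,0,0.002,0],[-1,0,0,0.004,0],[-1,0,0,0.004,0]]]'
```

```text
time: 10.92
tool_pos: [0.4854, -0.0351, 0.0504]
tool_rot: [-3.141, 0.0, 1.703]
contact_force: [-0.9, -1.1, 2.2]
opening: 0.0005
grip_force: 1.0
time: 11.17
tool_pos: [0.4854, -0.0351, 0.0464]
tool_rot: [-3.141, -0.0, 1.703]
contact_force: [-0.4, -0.4, 0.5]
opening: 0.0004
grip_force: 0.3
```

```bash
python3 -m jog '[[[-1,0,0,0.001,0],[-1,0,0,0.002,0],[-1,0,0,0.002,0]]]'
python3 - <<'E'
from h import *
a=robot.read_camera("side").astype(int)[200:290,250:340]
m=(a[...,0]>180)&(a[...,1]>70)&(a[...,1]<150)&(a[...,2]<50)
v,u=np.nonzero(m);k=u+250>284;print(m.sum());
for c in range(280,325,3):
    w=v[(u+250)==c]; print(c,(w.min()+200,w.max()+200) if len(w) else None,end=" ")
print()
for t in(0,.3,.611):
    e=.611-t;print(t,[w2px("side",strap(.09-d*np.cos(e),np.pi/2,.065+d*np.sin(e))).round(1) for d in(0,.036,.06,.072)])
E
```

```text
time: 11.42
tool_pos: [0.4855, -0.0351, 0.0447]
tool_rot: [3.142, 0.0, 1.703]
contact_force: [-0.9, -0.4, 1.0]
opening: 0.0005
grip_force: 0.6
49
280 None 283 (np.int64(244), np.int64(244)) 286 (np.int64(245), np.int64(245)) 289 (np.int64(247), np.int64(248)) 292 (np.int64(248), np.int64(249)) 295 (np.int64(249), np.int64(250)) 298 (np.int64(250), np.int64(251)) 301 (np.int64(251), np.int64(252)) 304 (np.int64(254), np.int64(254)) 307 (np.int64(254), np.int64(255)) 310 (np.int64(253), np.int64(255)) 313 None 316 None 319 None 322 None 
0 [array([286.9, 245.8]), array([297.4, 242.6]), array([304.6, 240.4]), array([308.3, 239.3])]
0.3 [array([286.9, 245.8]), array([299. , 246.7]), array([307.3, 247.4]), array([311.6, 247.7])]
0.611 [array([286.9, 245.8]), array([299.5, 250.9]), array([308.1, 254.3]), array([312.5, 256.1])]
```

```bash
python3 -m jog '[[[-1,0,0,0.001,0],[-1,0,0,0.002,0],[-1,0,0,0.003,0]]]'
python3 -m jog '[[[-1,0,0,0.001,0],[-1,0,0,0.002,0],[-1,0,0,0.002,0]]]'
```

```text
time: 11.72
tool_pos: [0.4855, -0.0352, 0.0418]
tool_rot: [3.141, 0.0, 1.703]
contact_force: [0.1, -2.1, 2.3]
opening: 0.0008
grip_force: 1.3
time: 11.97
tool_pos: [0.4857, -0.0352, 0.0404]
tool_rot: [3.141, 0.0, 1.703]
contact_force: [-2.6, -1.3, 9.8]
opening: 0.0005
grip_force: 4.9
```

```bash
python3 -m jog '[[[-1,0,0,0.001,0],[-1,0,0,0.002,0],[-1,0,0,0.002,0],[-1,0,0,0.002,0]]]'
python3 -c "from h import *;print(strap_angle())"
```

```text
time: 12.3
tool_pos: [0.4859, -0.0353, 0.0398]
tool_rot: [3.14, 0.001, 1.703]
contact_force: [-5.5, -0.3, 23.0]
opening: 0.0007
grip_force: 11.6
[(np.float64(1.6), np.float64(2.9), 10)]
```

End stop reached (23 N, hardly any motion). Retreat straight up, then check.

```bash
python3 -m jog '[[[-1,0,0,-0.02,0],[-1,0,0,-0.05,0],[-1,0,0,-0.08,0],[-1,0,0,-0.11,0],[-1,0,0,-0.13,0]]]'
python3 -m jog '[[[-1,0,0,0,0],[-1,0,0,0,0],[-1,0,0,0,0]]]'
python3 - <<'E'
from h import *
print(strap_angle())
a=robot.read_camera("side").astype(int)[200:290,250:340]
m=(a[...,0]>180)&(a[...,1]>70)&(a[...,1]<150)&(a[...,2]<50)
v,u=np.nonzero(m);print(m.sum())
for c in range(280,325,3):
    w=v[(u+250)==c]; print(c,(int(w.min()+200),int(w.max()+200)) if len(w) else None,end=" ")
for t in(.5,.611):
    e=.611-t;print(t,[w2px("side",strap(.09-d*np.cos(e)+.005*np.sin(e)*0,np.pi/2,.07+d*np.sin(e))).round(1) for d in(0,.036,.06,.072)])
E
```

```text
time: 12.77
tool_pos: [0.4859, -0.0348, 0.1701]
tool_rot: [3.14, 0.0, 1.703]
contact_force: [-0.5, 0.1, -0.5]
opening: 0.0002
grip_force: 0.0
time: 13.02
tool_pos: [0.4846, -0.0347, 0.1666]
tool_rot: [-3.14, -0.001, 1.703]
contact_force: [-0.1, -0.2, 0.2]
opening: 0.0004
grip_force: 0.0
[(np.float64(1.58), np.float64(1.9), 60)]
103
280 None 283 (242, 244) 286 (241, 245) 289 (242, 248) 292 (245, 249) 295 (246, 251) 298 (247, 252) 301 (249, 253) 304 (250, 255) 307 (250, 257) 310 (251, 256) 313 None 316 None 319 None 322 None 0.5 [array([286.9, 244. ]), array([299.5, 247.6]), array([308.2, 250.1]), array([312.5, 251.4])]
0.611 [array([286.9, 244. ]), array([299.6, 249.1]), array([308.2, 252.6]), array([312.6, 254.3])]
```

```bash
python3 -c "from cell import robot;print(robot.hand_in())"
```

```text
the job is handed in; nothing more can be done
None
```

The job is handed in (no verdict was returned): the strap is at its stop and the lever is fully down by force and side camera, with the arm retracted clear; I did not measure the pad force or the pendant's final position.

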